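# Set up the bench press for the next pulley hub

## Robot

A 6-joint arm with a two-finger parallel gripper is mounted at the origin on the work surface. World frame = base frame: x ahead of the robot, y to its left, z up, the work surface at z = 0. Lengths are in m, angles in rad, forces in N, time in s.
With the tool pointing down it reaches from about 0.35 to 0.775 m from the base axis. Payload 5.5 kg.
Tool frame: the origin (TCP) lies at the very end of the fingers, on their centre line; the grasp point (between the pads) lies 19 mm behind it; z points along the fingers, y is the line along which they close (so a half turn about z gives the same grasp; the last joint's range is limited). The gripper opens to 85 mm and grips with 20 to 120 N. Pads are 22 mm wide; open, the fingers measure 114 mm over their backs; the gripper's body (76 mm by 85 mm) begins 54 mm behind the grasp point. The pads swing forward as they close: fully open they stand 13 mm farther back than shut.
Start: joints at [1.085, 0.313, 0.046, 1.304, 0, 1.431], TCP at [0.195, 0.541, 0.231] pointing down, gripper open.
Joint ranges: [-2.76, 2.76], [-0.86, 1.69], [-1.03, 1.26], [-2.2, 2.34], [-1.47, 1.5], [-3.14, 3.14]. Speed limits (rad/s): [2.57, 2.57, 3.14, 3.14, 3.14, 3.14].

## Interface

Orientations are given as a unit quaternion [w, x, y, z].
In Python, from workcell import env, imaging, ticket gives the robot as it stands. The module is installed in compiled form; this text tells all that it offers.
- The arm moves only by the tool apply_moves, never from a script. Its argument "rows" is a list of rows, each an object with "xyz": the shift along the tool's x, y, z in mm, a list of three; "turn": the turn, a rotation vector about the tool's x, y, z in rad, a list of three; "grip": the opening, from 0 (shut) to 1 (fully open). A call has 1 to 12 rows; each row is the pose to reach, as a shift and turn from the pose commanded when the call began, along the tool's axes at that moment; what a row does not reach only later rows make up. A row lasts 1/12 s, in which the tool goes at most 41.7 mm and 7.16 degrees, less where a joint would pass 70% of its speed; a pose out of reach is approached as far as the arm can. A call with a gripper value outside its range is refused whole. The fingers move at their own pace and stop on an object; "force" is the grip in N (left out, the last holds). Time passes only in rows, so rows that repeat a pose let the fingers close. It gives the time, the measured TCP pose, the force, the opening and the grip force at its end, in the units of the state.
- env.get_state(): the state, without advancing time (a new reading comes with each control period).
- imaging.read_camera(name): name is "scene" or "top"; returns a dict with "color" (420x560x3 uint8, blue, green, red), "z_map" (420x560 float32, m along the optical axis (not along the pixel's ray), 0 where there is no reading), "camera_matrix" (3x3 intrinsics, pixels), "view" (4x4, takes a point from world to camera coordinates). Camera axes: x right, y down, z forward; pixel columns grow to the right and rows downward; lengths in m; the calibration is good to about 2 mm. A picture is of the moment at which its call begins.
- ticket.hand_in(): hands the job in; it is judged then, once.
The state is a dict: "clock": time; "joint_pos": joint angles; "qvel": joint speeds; "tau": joint torques, N m; "tcp_pos": TCP position; "orientation": TCP orientation; "wrist_force": force on the tool from outside, world axes, zero at the start; "ft_torque": the same for the moment, N m; "finger_gap": finger opening in m; "grip_force": force on a finger pad.
Only numpy, scipy, OpenCV 4.12 (cv2) and the standard library are available. Lean on these libraries where they do the work, as an engineer would, in place of code of your own. Each camera call takes 0.05 s, during which the arm holds its last target. There are 200 camera calls.

## Task

Set the bench press up for its next job: clear the oil bottle off into the drip tray, standing, bring the hub whose shaft still stands high round on the index table until it clicks in beneath the ram, and turn the force selector on the control desk up to its sixth mark. All four hubs must stay down in their nests; do not press the emergency stop or knock the other things about, and let go of everything.

Things in the scene. Friction and masses are not known exactly. Their poses are not given: they have to be found in the camera images.
- press: Green C-frame bench press, fixed; yaw varies. Origin on the bench under the axis of its round index table; z up, +y from that axis to the column: the ram hangs over the +y side. Base plate 200 (x) by 420 (y -105 to +315), top 25 above the bench. Column 100 wide, y +193 to +278; head over y +43 to +278, underside 310 above the bench.
- ram_tip (a point): Centre of the ram's lower face (diameter 30): 200 above the bench, 72 from the table axis along the press's +y. Axes as the press.
- table_axis (a point): Centre of the index table's top, 74 above the bench; axes as the press, does not turn. Steel disc, diameter 240, 19 thick. Four nests 72 from the axis, 90 degrees apart, each with three jaws (to 92 above the bench) round a hub; at joint 0 they lie on the press's +y, -x, -y and +x sides, one of them under the ram.
- dial (a joint): Turning of the index table about its vertical axis, rad, positive counter-clockwise from above, 0 at the start; endless, either way. A spring detent clicks in at every 1.571 rad, when a nest is exactly under the ram; within about 0.06 rad of that it pulls the table in and then holds it against about 0.7 N m. Between detents the table turns with light friction (0.12 N m) and stays where left.
- handle_1 (a point): Point on one of the table's four radial ball handles (it turns with the table), 141 from the table axis, mid-way along the bare bar. Bar level, diameter 12, centre 64.5 above the bench, bare from 120 to 162 from the axis, then a black ball of diameter 26 centred 175 out. The others are 90 degrees apart, midway between nests: at joint 0, 45 and 135 degrees either side of the press's +y.
- hub_a_mid (a point): The pulley hub still to be pressed: grooved aluminium wheel, diameter 68, 26 tall, lying loose in a nest, with a steel stub shaft of diameter 22 standing 52 high above it (top 156 above the bench). In one of the three nests not under the ram. Point on its axis, half-way up the wheel.
- hub_b_mid (a point): Finished hub, same wheel, its shaft pressed home: stands only 12 above the wheel. Loose in a nest. Point as for the other hub.
- hub_c_mid (a point): Another finished hub, loose in a nest, same shape and point.
- hub_d_mid (a point): Another finished hub, loose in the nest under the ram at the start, same shape and point.
- oil_mid (a point): White oil bottle with black cap, standing on the bench in the sweep of the table's handles, on the side of the table away from the ram. Straight body of diameter 54 up to 96 above its foot, then shoulder and cap to 132; about 0.22 kg. Point on its axis, 66 above its foot.
- tray: Shallow open steel drip tray, fixed, between the press and the control desk: 130 (its x) by 110 (its y), 18 tall, walls and floor 3 thick. Origin under its centre.
- panel_mid (a point): Middle of the sloping panel of the press's grey control desk (fixed; position and yaw vary). z is outward from the panel, tilted 30 degrees from vertical towards the desk's front, where the robot stands; x points up the slope, y to the left. Panel 180 up the slope, 200 wide. Force selector axis at x -22, y +30; red emergency stop (diameter 40, 20 high) at x +45, y -62.
- selector_grip (a point): Point on the force selector's turning axis, 33 above the panel, where its bar handle is gripped. Axes as the panel's; this frame does not turn with the handle.
- selector_nose (a point): Tip of the selector's pointed nose, 33 from its axis, 33 above the panel; turns with it. Black bar handle 54 long plus nose, 14 thick, from 9 to 43 above the panel, over a round skirt of diameter 48, white line on the pointing end. Eight white tick marks round it on a black plate, longer from first to last.
- selector (a joint): Turning of the selector, rad, growing clockwise as seen facing the panel: 0 at the first mark (end stop), a click every 0.524 (30 degrees), sixth mark at 2.618, eighth mark and stop at 3.665. The nose points (value - 105 degrees) clockwise from straight up the slope. A click takes about 0.2 N m, so grip it firmly; let go within 12 degrees of a mark, it springs onto it. Starts at one of the first three marks.
- estop (a joint): Emergency-stop button: metres pressed, 0 out, 0.006 fully in.
- piston_mid (a point): standing aluminium engine piston, diameter 76, 66 tall; point half-way up. Bystander, not to be disturbed.
- conrod_mid (a point): steel connecting rod lying flat, about 177 long, 60 wide, 20 thick; point between its ends, 10 above the bench. Bystander, not to be disturbed.
- spray_mid (a point): grey spray can, diameter 60, 150 tall, standing; point half-way up. Bystander, not to be disturbed.
- jar_mid (a point): glass jar with steel lid, diameter 68, 90 tall, standing; point half-way up. Bystander, not to be disturbed.
- hammer_grip (a point): hammer lying flat behind the control desk; point on its handle. Bystander, not to be disturbed.
- wrench_grip (a point): spanner lying flat in front of the control desk; point on its shank. Bystander, not to be disturbed.
- paste_mid (a point): small brass tin of lapping paste with steel lid, diameter 68, 40 tall, standing; point half-way up. Bystander, not to be disturbed.

How it is judged:
At the end, for the whole second after the job is handed in: The hub with the high shaft is under the ram (axes within 8 mm) with the table still; all four hubs sit down in their nests (within 5 mm of height, 7 degrees); the selector is at its sixth mark (within 7 degrees); the oil bottle stands upright on the drip tray's floor, within 50 mm of its centre (horizontal distance between hub_a_mid and ram_tip below 0.008 m and velocity of joint dial between -0.05 and 0.05 rad/s and height (world z) of each of hub_a_mid, hub_b_mid, hub_c_mid, hub_d_mid below 0.096 m and angle between each of hub_a_mid, hub_b_mid, hub_c_mid, hub_d_mid's own z axis and vertical below 0.12 rad and value of joint selector between 2.498 and 2.738 rad and horizontal distance between oil_mid and tray below 0.05 m and angle between oil_mid's own z axis and vertical below 0.1 rad and height (world z) of oil_mid below 0.075 m); the robot touches nothing.
It fails at once if the emergency stop is pressed (3 mm) (value of joint estop above 0.003 m).
It fails at once if a hub is lifted or thrown out of its nest (20 mm up, or fallen, or tipped 20 degrees) (height (world z) of any of hub_a_mid, hub_b_mid, hub_c_mid, hub_d_mid above 0.111 m or height (world z) of any of hub_a_mid, hub_b_mid, hub_c_mid, hub_d_mid below 0.08 m or angle between any of hub_a_mid, hub_b_mid, hub_c_mid, hub_d_mid's own z axis and vertical above 0.35 rad).
It fails at once if the oil bottle is knocked over (tilted over 45 degrees) (angle between oil_mid's own z axis and vertical above 0.785 rad).
It fails at once if another thing on the bench is moved more than 30 mm (distance of any of piston_mid, conrod_mid, spray_mid, jar_mid, hammer_grip, wrench_grip, paste_mid from where it was at the start of the episode above 0.03 m).
It also fails if it takes over 72 s, if anything falls off the work surface, if the arm or the gripper's body presses on something with over 40 N, if the wrist force passes 120 N, or if a joint passes its speed limit or range.

## Working session

There is one attempt and no reset: what is moved stays moved. The work goes in short steps, Python scripts to look and compute and a tool call to move; the robot and the scene stay as the last step left them, time stands still between calls to the robot, and variables do not carry over. Pictures are saved under pics/ and viewed, at most 10 in all, crops included, and the job is handed in when it is done.

Besides the shell and the picture viewer there is one more tool, called after "Call:" as a command line: name --argument value ..., lists and objects as JSON in quotes. apply_moves: Moves the arm, as the interface text tells. Its arguments: {"type":"object","properties":{"rows":{"type":"array"},"force":{"type":"number"}},"required":["rows"]}

```bash
mkdir -p pics; cat > h.py <<'E'
import numpy as np, cv2
from scipy.spatial.transform import Rotation as R
from workcell import env, imaging, ticket
def snap(name,fn=None):
    d=imaging.read_camera(name)
    if fn: cv2.imwrite(fn,d['color'])
    return d
def cloud(d):
    z=d['z_map'];K=d['camera_matrix'];v,u=np.mgrid[:z.shape[0],:z.shape[1]]
    P=np.stack([(u-K[0,2])/K[0,0]*z,(v-K[1,2])/K[1,1]*z,z],-1)
    V=d['view'];W=(P-V[:3,3])@V[:3,:3]
    W[z==0]=np.nan
    return W
def proj(d,p):
    V=d['view'];c=V[:3,:3]@np.asarray(p)+V[:3,3];q=d['camera_matrix']@c;return q[:2]/q[2]
E
python3 - <<'E'
from h import *
a=snap('top','pics/top.png');b=snap('scene','pics/scene.png')
np.savez('s0.npz',top=cloud(a),scene=cloud(b),tc=a['color'],sc=b['color'])
s=env.get_state();print({k:np.round(v,3) for k,v in s.items()})
print(a['view'],b['view'])
E
```

```text
{'clock': np.float64(0.1), 'joint_pos': array([ 1.085,  0.314,  0.045,  1.304, -0.   ,  1.431]), 'qvel': array([ 0.   , -0.002,  0.003, -0.001, -0.001, -0.003]), 'tau': array([ 3.0000e-03, -4.8172e+01,  2.9925e+01,  1.3000e-02, -0.0000e+00,
        0.0000e+00]), 'tcp_pos': array([0.195, 0.541, 0.23 ]), 'orientation': array([-0.   ,  0.172,  0.985, -0.001]), 'wrist_force': array([0.211, 0.523, 0.42 ]), 'ft_torque': array([-0.033,  0.025,  0.056]), 'grip_force': np.float64(0.0), 'finger_gap': np.float64(0.085)}
[[-0.11133882 -0.9937786  -0.00278527  0.0225354 ]
 [-0.9733537   0.109615   -0.20141284  0.57008994]
 [ 0.20046507 -0.01971401 -0.97950248  1.24972433]
 [ 0.          0.          0.          1.        ]] [[-0.68091973  0.73235572 -0.00184831  0.39266552]
 [ 0.50413525  0.46689439 -0.72653788 -0.18011159]
 [-0.5312212  -0.49564577 -0.68712393  1.42820598]
 [ 0.          0.          0.          1.        ]]
```

View pics/top.png

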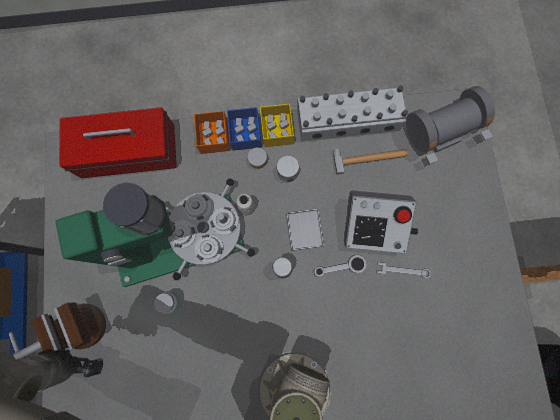

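View pics/scene.png

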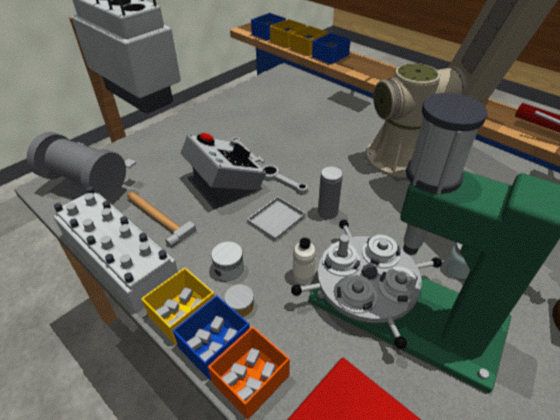

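The top view shows the table centred near (203,227), the oil bottle at (245,202), the tray at (305,229) and the desk at (381,222). The scene view puts the high shaft at (343,245), on the oil bottle's side. Next I'll take the measurements from the clouds and view enlarged crops.

```bash
python3 - <<'E'
from h import *
s=np.load('s0.npz');T=s['top'];S=s['scene']
def p(u,v,W=T,r=2): 
    q=W[v-r:v+r+1,u-r:u+r+1].reshape(-1,3); return np.round(np.nanmedian(q,0),4)
for n,u,v in [('bottle',245,200),('h1',197,205),('h2',221,217),('h3',208,245),('h4',182,231),('ctr',203,227),('ball',230,182),('ball',253,252),('ball',177,275),('trayc',305,229),('spray',282,266),('pist',288,166),('paste',257,157),('jar',165,301),('baseCorner',125,280),('estop',403,215),('sel',372,232)]: print(n,p(u,v))
print('shaft scene',p(344,240,S,1),'cap',p(305,243,S,1))
# table circle
def circ(W,z0,z1,c,r):
    P=W.reshape(-1,3);m=(P[:,2]>z0)&(P[:,2]<z1)&(np.hypot(P[:,0]-c[0],P[:,1]-c[1])<r);return P[m]
np.set_printoptions(suppress=True,precision=4)
c=p(203,227)[:2]
for W in (T,S):
    Q=circ(W,.069,.078,c,.16);(x,y),r=cv2.minEnclosingCircle(Q[:,:2].astype(np.float32));print('tab',x,y,r,len(Q))
    Q=circ(W,.058,.075,c,.2);d=np.hypot(*(Q[:,:2]-[x,y]).T);Q=Q[(d>.165)&(d<.19)]
    a=np.degrees(np.arctan2(Q[:,1]-y,Q[:,0]-x));print(np.round(np.histogram(a,72,(-180,180))[0]), )
    Q=circ(W,.15,.16,c,.12);print('shaft',Q.mean(0),len(Q))
# tray rim & panel
for W in (T,S):
    t=p(305,229)[:2];Q=circ(W,.012,.022,t,.1);print('tray',cv2.minAreaRect((Q[:,:2]*1000).astype(np.float32)),len(Q))
for n,W in (('T',T),('S',S)):
    Q=circ(W,.02,.3,p(381,222)[:2],.2);print(n,'desk',Q.min(0),Q.max(0))
im=cv2.imread('pics/top.png')
cv2.imwrite('pics/c1.png',np.hstack([cv2.resize(im[165:290,155:285],None,fx=3,fy=3,interpolation=2),cv2.resize(im[165:290,300:430],None,fx=3,fy=3,interpolation=2)]))
E
```

```text
bottle [0.6005 0.0875 0.1295]
h1 [0.6053 0.2425 0.1118]
h2 [0.5486 0.1629 0.1557]
h3 [0.4729 0.2164 0.1136]
h4 [0.5275 0.2969 0.1057]
ctr [0.5367 0.2332 0.0887]
ball [0.68   0.1363 0.0749]
ball [0.4405 0.0831 0.0714]
ball [0.3943 0.3288 0.0753]
trayc [ 0.506  -0.0976  0.0042]
spray [ 0.3805 -0.0063  0.1499]
pist [ 0.7156 -0.0621  0.0659]
paste [0.7688 0.0397 0.0399]
jar [0.3177 0.366  0.0904]
baseCorner [0.4    0.5107 0.0295]
estop [ 0.4935 -0.3923  0.1513]
sel [ 0.4545 -0.2955  0.1273]
shaft scene [0.5616 0.172  0.1562] cap [0.6121 0.0999 0.1323]
tab 0.5357417464256287 0.2336779683828354 0.15880759060382843 1869
[ 0  0  0  0  0  0  0  0  0  0 10 13  2  0  0  0  0  0  0  0  0  4  4  1
  0  0  0  0  8 18  5  0  0  0  0  0  0  0  0  0  0  0  0  0  0  0  0  0
  0  0  0  0  0  0  0  0  0  0  0  0  0  0  0  0 11 20  0  0  0  0  0  0]
shaft [0.5525 0.1658 0.1556] 37
tab 0.5376023054122925 0.23221495747566223 0.15917512774467468 2864
[ 0  0  0  0  0  0  0  0  0  0  5  7  3  0  0  0  0  0  0  0  0  0  0  0
 20  4  0  0  2 25 39  0  0  0  0  0  0  0  0  0  0  0  0  0  0  0 45 29
  1  0  0  0  0  0  0  0  0  0  0  0  0  0  0  0 48  8  0  0  0  0  0  0]
shaft [0.556  0.1682 0.1557] 69
tray ((500.45025634765625, -95.52635192871094), (138.31922912597656, 110.3322525024414), 1.5979050397872925) 129
tray ((505.60162353515625, -94.37788391113281), (133.18504333496094, 113.29290771484375), 1.622293472290039) 288
T desk [ 0.3404 -0.4534  0.02  ] [ 0.6023 -0.1465  0.1604]
S desk [ 0.3427 -0.4468  0.02  ] [ 0.6032 -0.1447  0.1591]
```

View pics/c1.png

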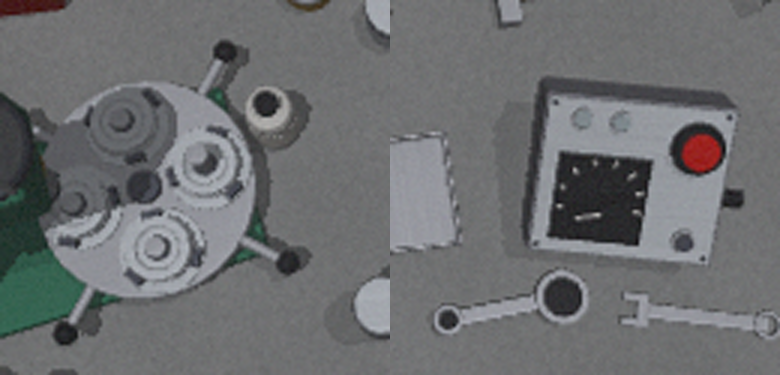

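The crops show the handle bars clearly, the bottle at (268,110) and the high hub at (205,160). The selector's white line runs from (577,219) to (600,213), pointing left and slightly down, so it's probably at the first mark. I'll now refine the bottle, the desk and the press angle.

```bash
cat >> h.py <<'E'
def rel(p,Rw,st=None):
    "shift mm and rotvec in the current tool frame to world pose (p,Rw)"
    st=st or env.get_state();w,x,y,z=st['orientation'];R0=R.from_quat([x,y,z,w])
    return np.round(R0.inv().apply(np.asarray(p)-st['tcp_pos'])*1000).astype(int),np.round((R0.inv()*Rw).as_rotvec(),3)
def down(yawy):
    "tool pointing down, tool y along world angle yawy (deg), half-turn nearest to present"
    st=env.get_state();w,x,y,z=st['orientation'];R0=R.from_quat([x,y,z,w]);c=[]
    for a in (yawy,yawy+180):
        a=np.radians(a);Y=np.array([np.cos(a),np.sin(a),0]);Z=np.array([0,0,-1.])
        c.append(R.from_matrix(np.stack([np.cross(Y,Z),Y,Z],1)))
    return min(c,key=lambda r:(R0.inv()*r).magnitude())
E
python3 - <<'E'
from h import *
from scipy.optimize import least_squares
np.set_printoptions(suppress=True,precision=4)
s=np.load('s0.npz');T=s['top'];S=s['scene']
A=np.vstack([T.reshape(-1,3),S.reshape(-1,3)]);src=np.r_[np.zeros(T.size//3),np.ones(S.size//3)]
C=np.vstack([s['tc'].reshape(-1,3),s['sc'].reshape(-1,3)]).astype(int)
def near(c,r,z0,z1): return (np.hypot(A[:,0]-c[0],A[:,1]-c[1])<r)&(A[:,2]>z0)&(A[:,2]<z1)
def fit(P,r,c0,soft=.002):
    return least_squares(lambda q:np.hypot(P[:,0]-q[0],P[:,1]-q[1])-r,c0,loss='soft_l1',f_scale=soft).x
for k in (0,1):
    m=near((.6,.09),.05,.02,.09)&(src==k);print('bottle',k,m.sum(),fit(A[m],.027,(.605,.09)))
m=near((.6,.09),.06,.125,.14);print('cap',[A[m&(src==k)].mean(0) for k in (0,1)])
# press angle from bars/balls, both
bd=A[near((.536,.233),.2,.06,.075)]
def res(q):
    d=bd[:,:2]-q[:2];r=np.hypot(*d.T);k=(r>.126)&(r<.185);a=np.arctan2(d[:,1],d[:,0])
    e=(a-q[2]+np.pi/4)%(np.pi/2)-np.pi/4;return np.where(k,r*np.sin(e),0)
q=least_squares(res,(.536,.233,np.radians(57)),loss='soft_l1',f_scale=.004).x;print('axis',q[:2],np.degrees(q[2]))
# panel
P=A[near((.48,-.32),.14,.05,.2)]
best=0
rng=np.random.default_rng(0)
for _ in range(500):
    a=P[rng.choice(len(P),3)];n=np.cross(a[1]-a[0],a[2]-a[0]);n/=np.linalg.norm(n)+1e-12;n*=np.sign(n[2]+1e-12)
    if abs(n[2]-.866)>.06: continue
    k=abs((P-a[0])@n)<.003
    if k.sum()>best:best=k.sum();K=k
c=P[K].mean(0);n=np.linalg.svd(P[K]-c)[2][2];n*=np.sign(n[2]);print('n',n,best)
h=n[:2]/np.linalg.norm(n[:2]);z=np.array([*(h*.5),.866]);x=np.array([*(-h*.866),.5]);y=np.cross(z,x)
d0=np.median(P[K]@z)
uv=np.stack([P[K]@x,P[K]@y],1)
rc=cv2.minAreaRect((uv*1000).astype(np.float32));print(rc)
red=(C[:,2]>150)&(C[:,1]<70)&(C[:,0]<70)&near((.49,-.39),.06,.05,.3)
for k in (0,1):
    E=A[red&(src==k)];print('estop',E.mean(0),len(E),E@z.T.mean() if 0 else (np.median(E@z)-d0))
    e=E-z*((E@z)-d0)[:,None];print('mid from estop',e.mean(0)-.045*x+.062*y)
ctr=np.array([rc[0][0]/1000,rc[0][1]/1000]);mid=x*ctr[0]+y*ctr[1]+z*d0;print('mid',mid,'yaw h',np.degrees(np.arctan2(h[1],h[0])))
np.savez('panel.npz',mid=mid,x=x,y=y,z=z)
# handle points relative to the selector axis
L=(A-mid)@np.stack([x,y,z],1);k=(np.abs(L[:,0]+.022)<.05)&(np.abs(L[:,1]-.03)<.05)&(L[:,2]>.036)&(L[:,2]<.05)
print('handle',[(L[k&(src==j)].mean(0),k[src==j].sum()) for j in (0,1)]);Q=L[k][:,:2];print(cv2.minAreaRect((Q*1000).astype(np.float32)));
w=k&(C.min(1)>110);print('white',L[w].mean(0),w.sum())
t=np.array([.505,-.095,0]);
E
```

```text
bottle 0 115 [0.6019 0.1005]
bottle 1 440 [0.6055 0.0955]
cap [array([0.6047, 0.0943, 0.1321]), array([0.6078, 0.0966, 0.1319])]
axis [0.5408 0.2359] 55.64511338769418
n [-0.4878  0.1006  0.8671] 3025
((517.3519897460938, -222.64089965820312), (201.43634033203125, 182.2685089111328), 89.73221588134766)
estop [ 0.4916 -0.3941  0.1503] 97 0.02198896645487536
mid from estop [ 0.4768 -0.3277  0.1086]
estop [ 0.4987 -0.3892  0.1529] 39 0.021824427280985076
mid from estop [ 0.4835 -0.3228  0.1118]
mid [ 0.4783 -0.326   0.1093] yaw h 168.34341562921122
handle [(array([-0.0229,  0.0308,  0.0404]), np.int64(85)), (array([-0.0209,  0.0346,  0.0397]), np.int64(52))]
((-23.791488647460938, 33.259273529052734), (18.37924575805664, 59.447696685791016), 10.621368408203125)
white [-0.0253  0.0366  0.0413] 20
```

```bash
python3 - <<'E'
from h import *
r=down(8)
for p,y in [((.17,.42,.25),60),((.42,.10,.25),20),((.605,.096,.22),8),((.605,.096,.068),8)]: print(p,*rel(p,down(y)))
E
```

```text
(0.17, 0.42, 0.25) [ -18 -122  -19] [-0.002 -0.     0.178]
(0.42, 0.1, 0.25) [-361 -338  -19] [-0.002  0.001  0.876]
(0.605, 0.096, 0.22) [-537 -279   11] [-2.000e-03  1.000e-03  1.085e+00]
(0.605, 0.096, 0.068) [-537 -279  163] [-2.000e-03  1.000e-03  1.085e+00]
```

Call:
apply_moves --rows '[{"xyz":[-18,-122,-19],"turn":[0,0,0.18],"grip":1},{"xyz":[-18,-122,-19],"turn":[0,0,0.18],"grip":1},{"xyz":[-18,-122,-19],"turn":[0,0,0.18],"grip":1},{"xyz":[-361,-338,-19],"turn":[0,0,0.88],"grip":1},{"xyz":[-361,-338,-19],"turn":[0,0,0.88],"grip":1},{"xyz":[-361,-338,-19],"turn":[0,0,0.88],"grip":1},{"xyz":[-361,-338,-19],"turn":[0,0,0.88],"grip":1},{"xyz":[-361,-338,-19],"turn":[0,0,0.88],"grip":1},{"xyz":[-361,-338,-19],"turn":[0,0,0.88],"grip":1},{"xyz":[-361,-338,-19],"turn":[0,0,0.88],"grip":1},{"xyz":[-361,-338,-19],"turn":[0,0,0.88],"grip":1},{"xyz":[-361,-338,-19],"turn":[0,0,0.88],"grip":1}]'

```text
clock: 1.1
tcp_pos: [0.4019, 0.1226, 0.2502]
orientation: [-0.0, 0.575, 0.818, 0.0]
wrist_force: [0.9, 0.7, -0.7]
finger_gap: 0.0851
grip_force: 0.0
```

```bash
python3 - <<'E'
from h import *
s=env.get_state();print(s['clock'],s['tcp_pos'],s['joint_pos'])
for p,y in [((.605,.096,.22),8),((.605,.096,.068),8)]: print(p,*rel(p,down(y)))
E
```

```text
1.1 [0.40187485 0.12259654 0.25022053] [ 1.04341862e-01  7.06074991e-03 -2.75467369e-01  1.28819623e+00
  2.44682247e-04  1.33041506e+00]
(0.605, 0.096, 0.22) [-94 182  30] [ 0.    -0.     0.205]
(0.605, 0.096, 0.068) [-94 182 182] [ 0.    -0.     0.205]
```

Call:
apply_moves --rows '[{"xyz":[-94,182,30],"turn":[0,0,0.205],"grip":1},{"xyz":[-94,182,30],"turn":[0,0,0.205],"grip":1},{"xyz":[-94,182,30],"turn":[0,0,0.205],"grip":1},{"xyz":[-94,182,30],"turn":[0,0,0.205],"grip":1},{"xyz":[-94,182,30],"turn":[0,0,0.205],"grip":1},{"xyz":[-94,182,30],"turn":[0,0,0.205],"grip":1},{"xyz":[-94,182,30],"turn":[0,0,0.205],"grip":1},{"xyz":[-94,182,30],"turn":[0,0,0.205],"grip":1},{"xyz":[-94,182,30],"turn":[0,0,0.205],"grip":1}]'

```text
clock: 1.85
tcp_pos: [0.6032, 0.098, 0.2208]
orientation: [-0.0, 0.656, 0.755, -0.0]
wrist_force: [-0.1, 0.7, -0.5]
finger_gap: 0.0854
grip_force: 0.0
```

```bash
python3 - <<'E'
from h import *
s=env.get_state();print(s['clock'],s['tcp_pos'],s['joint_pos'])
for p,y in [((.605,.096,.068),8)]: print(p,*rel(p,down(y)))
d=snap('scene','pics/s2.png')
u,v=map(int,proj(d,(.605,.096,.12)));cv2.imwrite('pics/s2c.png',cv2.resize(d['color'][max(0,v-120):v+80,max(0,u-100):u+100],None,fx=3,fy=3)); print(u,v)
E
```

```text
1.85 [0.60324672 0.09796684 0.22080782] [2.96413750e-02 3.87652612e-01 1.27223959e-01 1.31065022e+00
 1.51100684e-04 1.45996232e+00]
(0.605, 0.096, 0.068) [ -2   2 153] [-0.    -0.     0.001]
305 244
```

View pics/s2c.png

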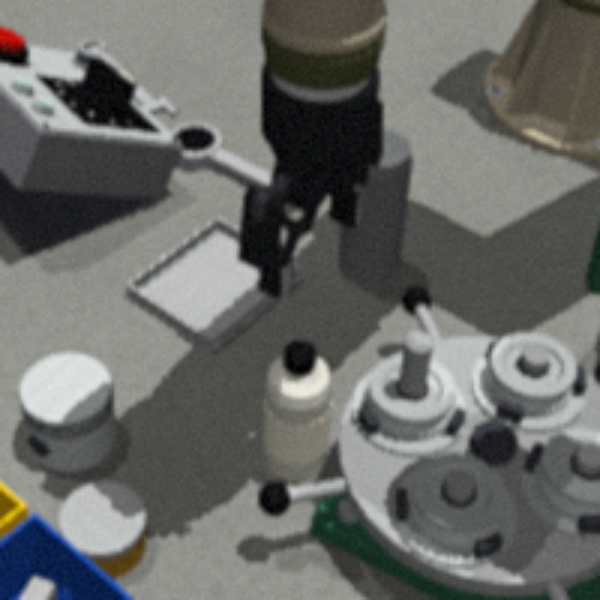

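The open gripper hangs above the bottle, whose cap is at (300,357) in the crop. That matches the predicted (300,360), so I'll descend and grip.

Call:
apply_moves --rows '[{"xyz":[0,0,40],"turn":[0,0,0],"grip":1},{"xyz":[0,0,80],"turn":[0,0,0],"grip":1},{"xyz":[0,0,115],"turn":[0,0,0],"grip":1},{"xyz":[0,0,140],"turn":[0,0,0],"grip":1},{"xyz":[0,0,151],"turn":[0,0,0],"grip":1},{"xyz":[0,0,151],"turn":[0,0,0],"grip":1},{"xyz":[0,0,151],"turn":[0,0,0],"grip":0.3},{"xyz":[0,0,151],"turn":[0,0,0],"grip":0.3},{"xyz":[0,0,151],"turn":[0,0,0],"grip":0.3},{"xyz":[0,0,151],"turn":[0,0,0],"grip":0.3},{"xyz":[0,0,151],"turn":[0,0,0],"grip":0.3},{"xyz":[0,0,151],"turn":[0,0,0],"grip":0.3}]' --force 35

```text
clock: 2.9
tcp_pos: [0.606, 0.0978, 0.0723]
orientation: [0.002, 0.656, 0.755, 0.002]
wrist_force: [-2.3, -0.1, 4.3]
finger_gap: 0.0528
grip_force: 35.9
```

```bash
python3 - <<'E'
from h import *
s=env.get_state();print(s['clock'],s['tcp_pos'],s['finger_gap'],s['grip_force'])
z=s['tcp_pos'][2]
for p,y in [((.605,.096,z+.09),8),((.505,-.095,z+.09),-10),((.505,-.095,z+.006),-10)]: print(p,*rel(p,down(y)))
E
```

```text
2.9 [0.6059616  0.0977631  0.07229719] 0.0527569872062383 35.882462030823206
(0.605, 0.096, np.float64(0.1622971931638093)) [ -2  -1 -90] [0.004 0.    0.   ]
(0.505, -0.095, np.float64(0.1622971931638093)) [-177 -126  -90] [ 0.004 -0.     0.315]
(0.505, -0.095, np.float64(0.07829719316380931)) [-177 -127   -6] [ 0.004 -0.     0.315]
```

Call:
apply_moves --rows '[{"xyz":[0,0,-40],"turn":[0,0,0],"grip":0.3},{"xyz":[0,0,-90],"turn":[0,0,0],"grip":0.3},{"xyz":[0,0,-90],"turn":[0,0,0],"grip":0.3},{"xyz":[-22,-15,-90],"turn":[0,0,0.04],"grip":0.3},{"xyz":[-50,-36,-90],"turn":[0,0,0.09],"grip":0.3},{"xyz":[-80,-57,-90],"turn":[0,0,0.14],"grip":0.3},{"xyz":[-110,-78,-90],"turn":[0,0,0.2],"grip":0.3},{"xyz":[-140,-99,-90],"turn":[0,0,0.25],"grip":0.3},{"xyz":[-165,-117,-90],"turn":[0,0,0.3],"grip":0.3},{"xyz":[-176,-126,-90],"turn":[0,0,0.315],"grip":0.3},{"xyz":[-176,-126,-90],"turn":[0,0,0.315],"grip":0.3},{"xyz":[-176,-126,-90],"turn":[0,0,0.315],"grip":0.3}]'

```text
clock: 3.9
tcp_pos: [0.5045, -0.095, 0.1605]
orientation: [0.001, 0.767, 0.642, 0.001]
wrist_force: [0.4, 0.2, -1.8]
finger_gap: 0.0531
grip_force: 38.5
```

```bash
python3 - <<'E'
from h import *
s=env.get_state();print(s['clock'],s['tcp_pos'],s['finger_gap'],s['grip_force'])
print(*rel((.505,-.095,.0763),down(-10)))
d=snap('scene');W=cloud(d).reshape(-1,3)
k=(np.hypot(W[:,0]-.505,W[:,1]+.095)<.04)&(W[:,2]>.03)&(W[:,2]<.15);print(np.nanmin(W[k],0),W[k].mean(0),k.sum())
E
```

```text
3.9 [ 0.50453802 -0.0950381   0.16046111] 0.05307957987642903 38.4887228587354
[ 0  0 84] [ 0.002 -0.    -0.002]
[ 0.48833707 -0.11563357  0.08816907] [ 0.5187806  -0.0828819   0.12129327] 332
```

Call:
apply_moves --rows '[{"xyz":[0,0,30],"turn":[0,0,0],"grip":0.3},{"xyz":[0,0,60],"turn":[0,0,0],"grip":0.3},{"xyz":[0,0,76],"turn":[0,0,0],"grip":0.3},{"xyz":[0,0,82],"turn":[0,0,0],"grip":0.3},{"xyz":[0,0,85],"turn":[0,0,0],"grip":0.3},{"xyz":[0,0,85],"turn":[0,0,0],"grip":0.3},{"xyz":[0,0,85],"turn":[0,0,0],"grip":1},{"xyz":[0,0,85],"turn":[0,0,0],"grip":1},{"xyz":[0,0,85],"turn":[0,0,0],"grip":1},{"xyz":[0,0,85],"turn":[0,0,0],"grip":1},{"xyz":[0,0,60],"turn":[0,0,0],"grip":1},{"xyz":[0,0,20],"turn":[0,0,0],"grip":1}]'

```text
clock: 4.95
tcp_pos: [0.5012, -0.0931, 0.1362]
orientation: [-0.004, 0.766, 0.643, -0.002]
wrist_force: [1.1, 0.3, 0.2]
finger_gap: 0.0851
grip_force: 0.0
```

```bash
python3 - <<'E'
from h import *
np.set_printoptions(suppress=True,precision=4)
s=env.get_state();print(s['clock'],s['tcp_pos'],s['finger_gap'],s['joint_pos'])
q=np.load('panel.npz');mid,x,y,z=(q[k] for k in('mid','x','y','z'))
g=mid-.022*x+.030*y
def ori(a,flip): # tool y in panel plane; nose angle a deg clockwise from up
    a=np.radians(a);nose=np.cos(a)*x-np.sin(a)*y;Y=np.cross(z,nose)*flip;Z=-z
    return R.from_matrix(np.stack([np.cross(Y,Z),Y,Z],1))
print(*rel((.49,-.15,.25),down(-10)))
for f in (1,-1):
  for h in (.14,.016): print(f,g+h*z,*rel(g+h*z,ori(-105,f)))
E
```

```text
4.95 [ 0.5012 -0.0931  0.1362] 0.08514374137982263 [-0.3413  0.2452 -0.2854  1.0488  0.0001  1.4044]
[ -58   -2 -114] [-0.008 -0.002 -0.   ]
1 [ 0.3971 -0.2786  0.2195] [-201  -71  -83] [-0.113  0.763  2.812]
1 [ 0.4579 -0.2911  0.1121] [-203   -8   24] [-0.113  0.763  2.812]
-1 [ 0.3971 -0.2786  0.2195] [-201  -71  -83] [-0.527 -0.078 -0.228]
-1 [ 0.4579 -0.2911  0.1121] [-203   -8   24] [-0.527 -0.078 -0.228]
```

Call:
apply_moves --rows '[{"xyz":[0,0,-40],"turn":[0,0,0],"grip":1},{"xyz":[0,0,-80],"turn":[0,0,0],"grip":0.6},{"xyz":[0,0,-114],"turn":[0,0,-0.12],"grip":0.6},{"xyz":[-58,0,-114],"turn":[0,0,-1.7],"grip":0.6},{"xyz":[-201,-71,-114],"turn":[0,0,-1.7],"grip":0.6},{"xyz":[-201,-71,-114],"turn":[0,0,-1.7],"grip":0.6},{"xyz":[-201,-71,-114],"turn":[0,0,-1.7],"grip":0.6},{"xyz":[-201,-71,-114],"turn":[0,0,-1.7],"grip":0.6},{"xyz":[-201,-71,-114],"turn":[0,0,-1.7],"grip":0.6},{"xyz":[-201,-71,-114],"turn":[0,0,-1.7],"grip":0.6},{"xyz":[-201,-71,-114],"turn":[0,0,-1.7],"grip":0.6},{"xyz":[-201,-71,-114],"turn":[0,0,-1.7],"grip":0.6}]'

```text
clock: 5.95
tcp_pos: [0.3988, -0.2807, 0.2534]
orientation: [0.0, 0.285, 0.958, 0.0]
wrist_force: [-0.4, -0.3, -0.3]
finger_gap: 0.0513
grip_force: 0.0
```

```bash
cat >> h.py <<'E'
q=np.load('panel.npz');mid,px,py,pz=(q[k] for k in('mid','x','y','z'))
g=mid-.022*px+.030*py
def ori(a,flip):
    a=np.radians(a);nose=np.cos(a)*px-np.sin(a)*py;Y=np.cross(pz,nose)*flip;Z=-pz
    return R.from_matrix(np.stack([np.cross(Y,Z),Y,Z],1))
E
python3 - <<'E'
from h import *
s=env.get_state();print(s['clock'],s['tcp_pos'],s['finger_gap'],s['joint_pos'])
for h in (.14,.016): print(g+h*pz,*rel(g+h*pz,ori(-105,1)))
# check bottle, selector with the arm out of the way
d=snap('top');W=cloud(d).reshape(-1,3)
k=(np.hypot(W[:,0]-.505,W[:,1]+.095)<.06)&(W[:,2]>.125)&(W[:,2]<.145);print('cap',W[k].mean(0),k.sum())
k=(np.hypot(W[:,0]-.505,W[:,1]+.095)<.06)&(W[:,2]>.03);print(W[k].mean(0),W[k].max(0),k.sum())
E
```

```text
5.95 [ 0.39876719 -0.28074399  0.25335449] 0.051348266004313296 [-7.78333902e-01  1.37552906e-01 -1.25386049e-01  1.30765104e+00
  1.95403529e-04 -1.99484560e-01]
[ 0.39713387 -0.27861759  0.21951022] [ 3  1 34] [ 0.429 -0.481 -2.148]
[ 0.4578552  -0.29114439  0.11212622] [-55  24 141] [ 0.429 -0.481 -2.148]
cap [ 0.5019934  -0.09579912  0.13513482] 56
[ 0.49637641 -0.09390787  0.10745069] [ 0.52632885 -0.06887186  0.13992545] 268
```

Call:
apply_moves --rows '[{"xyz":[3,1,20],"turn":[0.429,-0.481,-2.148],"grip":0.6},{"xyz":[3,1,34],"turn":[0.429,-0.481,-2.148],"grip":0.6},{"xyz":[3,1,34],"turn":[0.429,-0.481,-2.148],"grip":0.6},{"xyz":[3,1,34],"turn":[0.429,-0.481,-2.148],"grip":0.6},{"xyz":[3,1,34],"turn":[0.429,-0.481,-2.148],"grip":0.6},{"xyz":[3,1,34],"turn":[0.429,-0.481,-2.148],"grip":0.6},{"xyz":[3,1,34],"turn":[0.429,-0.481,-2.148],"grip":0.6},{"xyz":[3,1,34],"turn":[0.429,-0.481,-2.148],"grip":0.6},{"xyz":[3,1,34],"turn":[0.429,-0.481,-2.148],"grip":0.6},{"xyz":[3,1,34],"turn":[0.429,-0.481,-2.148],"grip":0.6},{"xyz":[3,1,34],"turn":[0.429,-0.481,-2.148],"grip":0.6},{"xyz":[3,1,34],"turn":[0.429,-0.481,-2.148],"grip":0.6}]'

```text
clock: 7.0
tcp_pos: [0.3974, -0.2768, 0.2195]
orientation: [0.103, -0.417, 0.887, -0.168]
wrist_force: [0.1, 0.9, -0.7]
finger_gap: 0.0513
grip_force: 0.0
```

```bash
python3 - <<'E'
from h import *
s=env.get_state();print(s['clock'],s['tcp_pos'],s['joint_pos'])
for h in (.14,.016): print(*rel(g+h*pz,ori(-105,1)))
E
```

```text
7.0 [ 0.39743416 -0.27681837  0.21950322] [-0.8362778  -0.17287772 -0.59558665  0.76355008  0.09817635 -1.69550838]
[ 2 -1  0] [ 0.14  -0.16  -0.711]
[-22 -10 122] [ 0.14  -0.16  -0.711]
```

Call:
apply_moves --rows '[{"xyz":[2,-1,0],"turn":[0.14,-0.16,-0.711],"grip":0.6},{"xyz":[2,-1,0],"turn":[0.14,-0.16,-0.711],"grip":0.6},{"xyz":[2,-1,0],"turn":[0.14,-0.16,-0.711],"grip":0.6},{"xyz":[2,-1,0],"turn":[0.14,-0.16,-0.711],"grip":0.6},{"xyz":[2,-1,0],"turn":[0.14,-0.16,-0.711],"grip":0.6},{"xyz":[2,-1,0],"turn":[0.14,-0.16,-0.711],"grip":0.6},{"xyz":[2,-1,0],"turn":[0.14,-0.16,-0.711],"grip":0.6},{"xyz":[2,-1,0],"turn":[0.14,-0.16,-0.711],"grip":0.6}]'

```text
clock: 7.67
tcp_pos: [0.3965, -0.2798, 0.2195]
orientation: [-0.136, 0.7, -0.667, 0.219]
wrist_force: [-0.6, 0.3, 0.2]
finger_gap: 0.0512
grip_force: 0.0
```

```bash
python3 - <<'E'
from h import *
s=env.get_state();print(s['clock'],s['tcp_pos'],s['joint_pos'])
for h in (.14,.016): print(*rel(g+h*pz,ori(-105,1)))
E
```

```text
7.6667 [ 0.39645277 -0.27982259  0.21952199] [-1.01179527 -0.1937261  -0.65273365  0.73296087  0.36696085 -2.55971403]
[-1 -1  0] [ 0.003 -0.001 -0.01 ]
[ -1  -1 124] [ 0.003 -0.001 -0.01 ]
```

Call:
apply_moves --rows '[{"xyz":[-1,-1,40],"turn":[0,0,0],"grip":0.6},{"xyz":[-1,-1,75],"turn":[0,0,0],"grip":0.6},{"xyz":[-1,-1,100],"turn":[0,0,0],"grip":0.6},{"xyz":[-1,-1,115],"turn":[0,0,0],"grip":0.6},{"xyz":[-1,-1,123],"turn":[0,0,0],"grip":0.6},{"xyz":[-1,-1,123],"turn":[0,0,0],"grip":0.6}]' --force 60

```text
clock: 8.17
tcp_pos: [0.4577, -0.2896, 0.1116]
orientation: [-0.136, 0.701, -0.665, 0.218]
wrist_force: [-0.1, 0.2, 0.5]
finger_gap: 0.0512
grip_force: 0.0
```

```bash
python3 - <<'E'
from h import *
s=env.get_state();print(s['clock'],s['tcp_pos'],s['wrist_force']);print(*rel(g+.016*pz,ori(-105,1)))
d=snap('scene');u,v=map(int,proj(d,g+.03*pz));c=d['color'][v-50:v+50,u-65:u+65];e=snap('top');u,v=map(int,proj(e,g+.03*pz));f=e['color'][v-50:v+50,u-65:u+65]
cv2.imwrite('pics/sel.png',cv2.resize(np.hstack([c,f]),None,fx=3,fy=3,interpolation=2))
E
```

```text
8.1667 [ 0.45772296 -0.28963772  0.11162265] [-0.11950906  0.15761779  0.54495692]
[2 0 0] [ 0.004  0.002 -0.006]
```

View pics/sel.png

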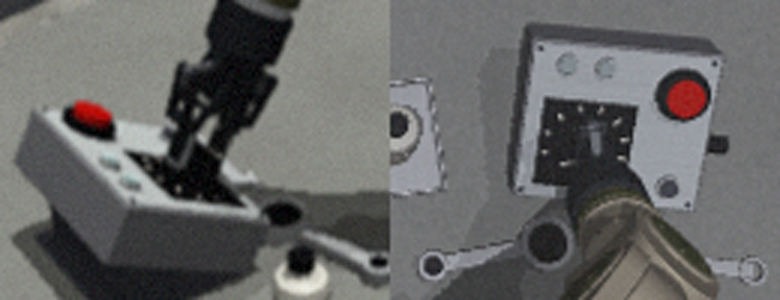

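The gripper straddles the selector at (590,145) in the right-hand crop and is well clear of the red button at (688,98). Close, then turn.

Call:
apply_moves --rows '[{"xyz":[2,0,0],"turn":[0,0,0],"grip":0},{"xyz":[2,0,0],"turn":[0,0,0],"grip":0},{"xyz":[2,0,0],"turn":[0,0,0],"grip":0},{"xyz":[2,0,0],"turn":[0,0,0],"grip":0},{"xyz":[2,0,0],"turn":[0,0,0],"grip":0},{"xyz":[2,0,0],"turn":[0,0,0],"grip":0}]' --force 70

```text
clock: 8.77
tcp_pos: [0.4544, -0.2939, 0.1129]
orientation: [-0.132, 0.7, -0.666, 0.218]
wrist_force: [-15.9, -2.8, 6.1]
finger_gap: 0.0125
grip_force: 68.2
```

Call:
apply_moves --rows '[{"xyz":[0,0,0],"turn":[0,0,0.1],"grip":0},{"xyz":[0,0,0],"turn":[0,0,0.2],"grip":0},{"xyz":[0,0,0],"turn":[0,0,0.3],"grip":0},{"xyz":[0,0,0],"turn":[0,0,0.4],"grip":0},{"xyz":[0,0,0],"turn":[0,0,0.5],"grip":0},{"xyz":[0,0,0],"turn":[0,0,0.6],"grip":0},{"xyz":[0,0,0],"turn":[0,0,0.7],"grip":0},{"xyz":[0,0,0],"turn":[0,0,0.8],"grip":0},{"xyz":[0,0,0],"turn":[0,0,0.9],"grip":0},{"xyz":[0,0,0],"turn":[0,0,1.0],"grip":0},{"xyz":[0,0,0],"turn":[0,0,1.1],"grip":0},{"xyz":[0,0,0],"turn":[0,0,1.2],"grip":0}]'

```text
clock: 9.77
tcp_pos: [0.4531, -0.293, 0.112]
orientation: [0.232, -0.199, 0.947, -0.104]
wrist_force: [-23.2, -0.1, 8.5]
finger_gap: 0.0129
grip_force: 69.2
```

```bash
python3 - <<'E'
from h import *
s=env.get_state();print(s['clock'],s['tcp_pos'],s['wrist_force'],s['ft_torque'],s['finger_gap'],s['grip_force'],s['joint_pos'])
print(*rel(g+.016*pz,ori(45,1)))
E
```

```text
9.7667 [ 0.45307429 -0.2930437   0.11200781] [-23.16706079  -0.05572681   8.48515403] [-0.11413472  3.35253405 -0.33471146] 0.012872483643024017 69.2309582233429 [-0.90159384  0.02168678 -0.76073238  0.37740818  0.31694164 -1.24969542]
[-5  0  2] [-0.007 -0.011  1.405]
```

Call:
apply_moves --rows '[{"xyz":[4,0,0],"turn":[0,0,0.1],"grip":0},{"xyz":[4,0,0],"turn":[0,0,0.2],"grip":0},{"xyz":[4,0,0],"turn":[0,0,0.3],"grip":0},{"xyz":[4,0,0],"turn":[0,0,0.4],"grip":0},{"xyz":[4,0,0],"turn":[0,0,0.5],"grip":0},{"xyz":[4,0,0],"turn":[0,0,0.6],"grip":0},{"xyz":[4,0,0],"turn":[0,0,0.7],"grip":0},{"xyz":[4,0,0],"turn":[0,0,0.8],"grip":0},{"xyz":[4,0,0],"turn":[0,0,0.9],"grip":0},{"xyz":[4,0,0],"turn":[0,0,1.0],"grip":0},{"xyz":[4,0,0],"turn":[0,0,1.1],"grip":0},{"xyz":[4,0,0],"turn":[0,0,1.2],"grip":0}]'

```text
clock: 10.77
tcp_pos: [0.4531, -0.2915, 0.1119]
orientation: [0.252, 0.367, 0.894, 0.05]
wrist_force: [-10.1, 11.4, 13.0]
finger_gap: 0.013
grip_force: 69.1
```

```bash
python3 - <<'E'
from h import *
s=env.get_state();print(s['clock'],s['tcp_pos'],s['wrist_force'],s['ft_torque'],s['finger_gap'],s['grip_force'],s['joint_pos'])
print(*rel(g+.016*pz,ori(45,1)))
E
```

```text
10.7667 [ 0.45307037 -0.29154666  0.11186654] [-10.06314341  11.40515355  12.97489798] [1.83415274 0.99662768 0.90788485] 0.013005006593456919 69.11188244819641 [-0.90733302  0.02123624 -0.7643787   0.3758538   0.33046267 -0.05819728]
[-3  3  2] [ 0.001 -0.005  0.208]
```

Call:
apply_moves --rows '[{"xyz":[0,0,0],"turn":[0,0,0.1],"grip":0},{"xyz":[0,0,0],"turn":[0,0,0.2],"grip":0},{"xyz":[0,0,0],"turn":[0,0,0.23],"grip":0},{"xyz":[0,0,0],"turn":[0,0,0.23],"grip":0},{"xyz":[0,0,0],"turn":[0,0,0.22],"grip":0.6},{"xyz":[0,0,0],"turn":[0,0,0.22],"grip":0.6},{"xyz":[0,0,0],"turn":[0,0,0.22],"grip":0.6},{"xyz":[0,0,0],"turn":[0,0,0.22],"grip":0.6},{"xyz":[0,0,-30],"turn":[0,0,0.22],"grip":0.6},{"xyz":[0,0,-70],"turn":[0,0,0.22],"grip":0.6},{"xyz":[0,0,-110],"turn":[0,0,0.22],"grip":0.6},{"xyz":[0,0,-150],"turn":[0,0,0.22],"grip":0.6}]'

```text
clock: 11.77
tcp_pos: [0.3803, -0.2788, 0.2432]
orientation: [0.247, 0.461, 0.849, 0.074]
wrist_force: [0.8, -1.6, -0.2]
finger_gap: 0.0511
grip_force: 0.0
```

```bash
python3 - <<'E'
from h import *
s=env.get_state();print(s['clock'],s['tcp_pos'],s['finger_gap'],s['wrist_force'],s['joint_pos'])
c=np.array([.537,.2335]);
def H(a,r=.143,z=.0):
    a=np.radians(a);return (*(c+r*np.array([np.cos(a),np.sin(a)])),z)
print(H(-123.5))
print(*rel((.40,-.15,.27),down(0)));print(*rel(H(-123.5,z=.25),down(-33.5)));print(rel(H(-123.5,z=.25),down(-33.5+180))[1])
E
```

```text
11.7667 [ 0.38030943 -0.27875091  0.24324351] 0.05105749126734539 [ 0.80334616 -1.61718812 -0.21474772] [-1.05215931 -0.23035609 -0.61747323  0.82048522  0.38276638  0.01357035]
(np.float64(0.45807301110037574), np.float64(0.11425432744439497), 0.0)
[ 87  97 -27] [0.466 0.25  0.563]
[284 282  -8] [0.54  0.11  1.133]
[0.54  0.11  1.133]
```

Call:
apply_moves --rows '[{"xyz":[284,282,-8],"turn":[0.54,0.11,1.133],"grip":0.6},{"xyz":[284,282,-8],"turn":[0.54,0.11,1.133],"grip":0.6},{"xyz":[284,282,-8],"turn":[0.54,0.11,1.133],"grip":0.6},{"xyz":[284,282,-8],"turn":[0.54,0.11,1.133],"grip":0.6},{"xyz":[284,282,-8],"turn":[0.54,0.11,1.133],"grip":0.6},{"xyz":[284,282,-8],"turn":[0.54,0.11,1.133],"grip":0.6},{"xyz":[284,282,-8],"turn":[0.54,0.11,1.133],"grip":0.6},{"xyz":[284,282,-8],"turn":[0.54,0.11,1.133],"grip":0.6},{"xyz":[284,282,-8],"turn":[0.54,0.11,1.133],"grip":0.6},{"xyz":[284,282,-8],"turn":[0.54,0.11,1.133],"grip":0.6},{"xyz":[284,282,-8],"turn":[0.54,0.11,1.133],"grip":0.6},{"xyz":[284,282,-8],"turn":[0.54,0.11,1.133],"grip":0.6}]'

```text
clock: 12.77
tcp_pos: [0.4596, 0.1158, 0.2494]
orientation: [0.007, 0.874, 0.487, 0.003]
wrist_force: [0.4, -1.8, 0.4]
finger_gap: 0.0512
grip_force: 0.0
```

```bash
python3 - <<'E'
from h import *
s=env.get_state();print(s['clock'],s['tcp_pos'],s['finger_gap'],s['joint_pos'])
c=np.array([.537,.2335]);
def H(a,r=.143,z=.0):
    a=np.radians(a);return (*(c+r*np.array([np.cos(a),np.sin(a)])),z)
print(*rel(H(-123.5,z=.25),down(-33.5)));print(*rel(H(-123.5,z=.052),down(-33.5)))
e=snap('top');u,v=map(int,proj(e,g+.03*pz));f=e['color'][v-50:v+50,u-65:u+65]
d=snap('scene');u,v=map(int,proj(d,H(-123.5,z=.1)));b=d['color'][v-50:v+50,u-65:u+65]
cv2.imwrite('pics/v5.png',cv2.resize(np.hstack([f,b]),None,fx=3,fy=3,interpolation=2))
E
```

```text
12.7667 [0.45961899 0.11575644 0.24936514] 0.05123932337928499 [ 0.08387589  0.1038983  -0.17402224  1.28178644 -0.0105141   2.20892375]
[-2 -1 -1] [0.015 0.002 0.03 ]
[ -2  -4 197] [0.015 0.002 0.03 ]
```

View pics/v5.png

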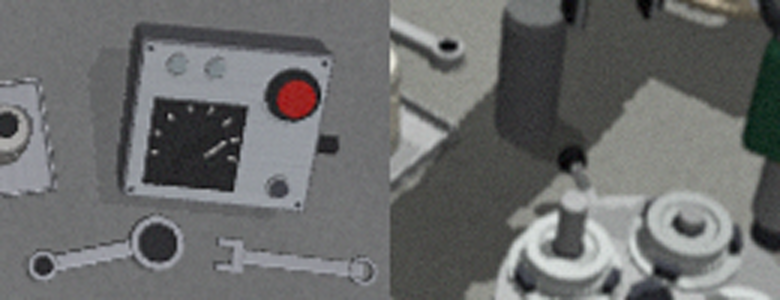

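The selector line now points up-right, from (205,158) to (228,142), about 45° on the panel, which is the sixth mark. The handle ball is at (571,157) in the right-hand crop, below the gripper. Descend and grip the bar.

Call:
apply_moves --rows '[{"xyz":[-1,0,40],"turn":[0.015,0,0.03],"grip":0.6},{"xyz":[-1,-1,80],"turn":[0.015,0,0.03],"grip":0.6},{"xyz":[-1,-2,120],"turn":[0.015,0,0.03],"grip":0.6},{"xyz":[-1,-3,160],"turn":[0.015,0,0.03],"grip":0.6},{"xyz":[-1,-3,185],"turn":[0.015,0,0.03],"grip":0.6},{"xyz":[-1,-3,197],"turn":[0.015,0,0.03],"grip":0.6},{"xyz":[-1,-3,197],"turn":[0.015,0,0.03],"grip":0.6},{"xyz":[-1,-3,197],"turn":[0.015,0,0.03],"grip":0},{"xyz":[-1,-3,197],"turn":[0.015,0,0.03],"grip":0},{"xyz":[-1,-3,197],"turn":[0.015,0,0.03],"grip":0},{"xyz":[-1,-3,197],"turn":[0.015,0,0.03],"grip":0},{"xyz":[-1,-3,197],"turn":[0.015,0,0.03],"grip":0}]' --force 25

```text
clock: 13.87
tcp_pos: [0.459, 0.1122, 0.0535]
orientation: [0.001, 0.88, 0.476, 0.0]
wrist_force: [-3.3, 0.6, 5.9]
finger_gap: 0.011
grip_force: 24.5
```

```bash
cat >> h.py <<'E'
c=np.array([.537,.2335])
def H(a,r=.143,z=.0):
    a=np.radians(a);return (*(c+r*np.array([np.cos(a),np.sin(a)])),z)
E
python3 - <<'E'
from h import *
s=env.get_state();print(s['clock'],s['tcp_pos'],s['finger_gap'],s['grip_force'],s['wrist_force'],s['joint_pos'])
v=s['tcp_pos'][:2]-c;print(np.hypot(*v),np.degrees(np.arctan2(v[1],v[0])))
for a in np.arange(4.,53,4): print(*rel(H(-123.5+a,z=.052),down(-33.5+a)))
E
```

```text
13.8667 [0.45901982 0.11218293 0.05349726] 0.010987756562593015 24.5361989736557 [-3.32714328  0.63335776  5.9373673 ] [ 7.10014395e-02  2.52133009e-01 -5.05774292e-01  8.10978383e-01
 -2.20989490e-03  2.22075527e+00]
0.14421768246686859 -122.73209768968754
[2 8 2] [ 0.003  0.001 -0.064]
[ 2 18  2] [ 0.003  0.001 -0.134]
[ 4 28  2] [ 0.003  0.001 -0.204]
[ 7 38  2] [ 0.003  0.001 -0.274]
[10 47  2] [ 0.003  0.001 -0.343]
[13 56  2] [ 0.003  0.001 -0.413]
[18 65  2] [ 0.003  0.001 -0.483]
[23 74  2] [ 0.003  0.001 -0.553]
[28 82  2] [ 0.003  0.001 -0.623]
[34 90  2] [ 0.003  0.002 -0.692]
[41 98  2] [ 0.002  0.002 -0.762]
[ 48 105   2] [ 0.002  0.002 -0.832]
[ 56 111   2] [ 0.002  0.002 -0.902]
```

Call:
apply_moves --rows '[{"xyz":[1,9,0],"turn":[0,0,-0.064],"grip":0},{"xyz":[2,18,0],"turn":[0,0,-0.134],"grip":0},{"xyz":[4,28,0],"turn":[0,0,-0.204],"grip":0},{"xyz":[7,38,0],"turn":[0,0,-0.274],"grip":0},{"xyz":[10,47,0],"turn":[0,0,-0.343],"grip":0},{"xyz":[13,56,0],"turn":[0,0,-0.413],"grip":0},{"xyz":[18,65,0],"turn":[0,0,-0.483],"grip":0},{"xyz":[23,74,0],"turn":[0,0,-0.553],"grip":0},{"xyz":[28,82,0],"turn":[0,0,-0.623],"grip":0},{"xyz":[34,90,0],"turn":[0,0,-0.692],"grip":0},{"xyz":[41,98,0],"turn":[0,0,-0.762],"grip":0},{"xyz":[48,105,0],"turn":[0,0,-0.832],"grip":0}]'

```text
clock: 14.87
tcp_pos: [0.5749, 0.0934, 0.0536]
orientation: [0.003, 0.612, 0.791, -0.001]
wrist_force: [0.8, -1.9, 1.8]
finger_gap: 0.0106
grip_force: 24.5
```

```bash
python3 - <<'E'
from h import *
s=env.get_state();print(s['clock'],s['tcp_pos'],s['finger_gap'],s['grip_force'],s['wrist_force'],s['ft_torque'],s['joint_pos'])
v=s['tcp_pos'][:2]-c;print(np.hypot(*v),np.degrees(np.arctan2(v[1],v[0])))
for a in [52,56,60,64,68,72,76,80,84,87,89.5,90.5]: print(a,*rel(H(-123+a,r=.144,z=.0535),down(-33+a)))
E
```

```text
14.8667 [0.57486561 0.09340363 0.05357878] 0.010586430971261428 24.521697163581848 [ 0.82364353 -1.85856198  1.76521143] [-0.37495055 -0.06771285 -0.1374346 ] [ 0.02577477  0.4357855  -0.2293129   0.90188279 -0.0048061   1.34194479]
0.1451233888479162 -74.87533640760236
52 [ 2 10  0] [ 0.002  0.006 -0.077]
56 [ 3 20  0] [ 0.002  0.006 -0.147]
60 [ 4 30  0] [ 0.002  0.006 -0.217]
64 [ 7 39  0] [ 0.002  0.006 -0.286]
68 [10 49  0] [ 0.002  0.006 -0.356]
72 [14 58  0] [ 0.001  0.006 -0.426]
76 [18 67  0] [ 0.001  0.006 -0.496]
80 [24 76  0] [ 0.001  0.006 -0.566]
84 [29 84  0] [ 0.001  0.006 -0.635]
87 [34 90  0] [ 0.001  0.006 -0.688]
89.5 [38 95  0] [ 0.     0.006 -0.731]
90.5 [40 97  0] [ 0.     0.006 -0.749]
```

Call:
apply_moves --rows '[{"xyz":[2,10,0],"turn":[0,0,-0.077],"grip":0},{"xyz":[3,20,0],"turn":[0,0,-0.147],"grip":0},{"xyz":[4,30,0],"turn":[0,0,-0.217],"grip":0},{"xyz":[7,39,0],"turn":[0,0,-0.286],"grip":0},{"xyz":[10,49,0],"turn":[0,0,-0.356],"grip":0},{"xyz":[14,58,0],"turn":[0,0,-0.426],"grip":0},{"xyz":[18,67,0],"turn":[0,0,-0.496],"grip":0},{"xyz":[24,76,0],"turn":[0,0,-0.566],"grip":0},{"xyz":[29,84,0],"turn":[0,0,-0.635],"grip":0},{"xyz":[34,90,0],"turn":[0,0,-0.688],"grip":0},{"xyz":[38,95,0],"turn":[0,0,-0.735],"grip":0},{"xyz":[39,96,0],"turn":[0,0,-0.74],"grip":0}]'

```text
clock: 15.87
tcp_pos: [0.6619, 0.155, 0.0536]
orientation: [0.006, 0.285, 0.959, -0.001]
wrist_force: [8.9, -5.7, -3.5]
finger_gap: 0.0106
grip_force: 25.0
```

Call:
apply_moves --rows '[{"xyz":[0,0,0],"turn":[0,0,0],"grip":0},{"xyz":[0,0,0],"turn":[0,0,0],"grip":0.5},{"xyz":[0,0,0],"turn":[0,0,0],"grip":0.5},{"xyz":[0,0,0],"turn":[0,0,0],"grip":0.5},{"xyz":[0,0,0],"turn":[0,0,0],"grip":0.5},{"xyz":[0,0,-40],"turn":[0,0,0],"grip":0.6},{"xyz":[0,0,-80],"turn":[0,0,0],"grip":0.6},{"xyz":[0,0,-120],"turn":[0,0,0],"grip":0.6},{"xyz":[0,0,-150],"turn":[0,0,0],"grip":0.6}]'

```text
clock: 16.62
tcp_pos: [0.6561, 0.1569, 0.2057]
orientation: [0.002, 0.285, 0.959, -0.001]
wrist_force: [1.2, 0.7, 0.3]
finger_gap: 0.0515
grip_force: 0.0
```

```bash
python3 - <<'E'
from h import *
s=env.get_state();print(s['clock'],s['tcp_pos'],s['finger_gap'],s['joint_pos'])
d=snap('scene','pics/v6.png')
W=cloud(d).reshape(-1,3);k=(np.hypot(*(W[:,:2]-c).T)<.11)&(W[:,2]>.149)&(W[:,2]<.16);m=np.median(W[k],0);print(m,k.sum(),np.degrees(np.arctan2(*(m[:2]-c)[::-1])))
print(*rel((.56,.06,.2),down(12)));print(*rel(H(-122.7,.144,.2),down(-32.7)));print(*rel(H(-122.7,.144,.0535),down(-32.7)))
E
```

```text
16.6167 [0.65608148 0.15693755 0.20574697] 0.051490743595983296 [ 0.11711225  0.51878867  0.29410859  1.34329531 -0.00265525  0.69512073]
[0.61185575 0.25334453 0.15605749] 87 14.847772535889733
[  30 -135   11] [0.01  0.008 0.783]
[ 143 -147   10] [0.013 0.004 1.564]
[ 144 -147  156] [0.013 0.004 1.564]
```

View pics/v6.png

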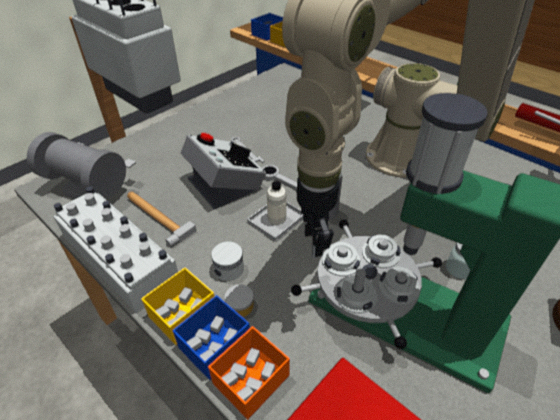

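The hub with the high shaft has moved a quarter turn, to (360,270) in the picture, and the bottle stands in the tray at (276,205). Now the second stroke.

Call:
apply_moves --rows '[{"xyz":[143,-147,10],"turn":[0.013,0.004,1.564],"grip":0.6},{"xyz":[143,-147,10],"turn":[0.013,0.004,1.564],"grip":0.6},{"xyz":[143,-147,10],"turn":[0.013,0.004,1.564],"grip":0.6},{"xyz":[143,-147,10],"turn":[0.013,0.004,1.564],"grip":0.6},{"xyz":[143,-147,10],"turn":[0.013,0.004,1.564],"grip":0.6},{"xyz":[143,-147,10],"turn":[0.013,0.004,1.564],"grip":0.6},{"xyz":[143,-147,10],"turn":[0.013,0.004,1.564],"grip":0.6},{"xyz":[143,-147,10],"turn":[0.013,0.004,1.564],"grip":0.6},{"xyz":[143,-147,10],"turn":[0.013,0.004,1.564],"grip":0.6},{"xyz":[143,-147,10],"turn":[0.013,0.004,1.564],"grip":0.6},{"xyz":[143,-147,10],"turn":[0.013,0.004,1.564],"grip":0.6},{"xyz":[143,-147,10],"turn":[0.013,0.004,1.564],"grip":0.6}]'

```text
clock: 17.67
tcp_pos: [0.4553, 0.1118, 0.192]
orientation: [-0.002, 0.863, 0.504, -0.006]
wrist_force: [-1.1, -0.2, 0.0]
finger_gap: 0.0515
grip_force: 0.0
```

```bash
python3 - <<'E'
from h import *
s=env.get_state();print(s['clock'],s['tcp_pos'])
print(*rel(H(-122.7,.144,.2),down(-32.7)));print(*rel(H(-122.7,.144,.0525),down(-32.7)))
E
```

```text
17.6667 [0.45529052 0.1118412  0.19197505]
[ 2  3 -8] [-0.009  0.008  0.057]
[  3   4 139] [-0.009  0.008  0.057]
```

Call:
apply_moves --rows '[{"xyz":[2,3,0],"turn":[-0.005,0.004,0.057],"grip":0.6},{"xyz":[2,3,35],"turn":[-0.005,0.004,0.057],"grip":0.6},{"xyz":[2,3,75],"turn":[-0.005,0.004,0.057],"grip":0.6},{"xyz":[2,3,110],"turn":[-0.005,0.004,0.057],"grip":0.6},{"xyz":[2,3,130],"turn":[-0.005,0.004,0.057],"grip":0.6},{"xyz":[2,3,139],"turn":[-0.005,0.004,0.057],"grip":0.6},{"xyz":[2,3,139],"turn":[-0.005,0.004,0.057],"grip":0.6},{"xyz":[2,3,139],"turn":[-0.005,0.004,0.057],"grip":0},{"xyz":[2,3,139],"turn":[-0.005,0.004,0.057],"grip":0},{"xyz":[2,3,139],"turn":[-0.005,0.004,0.057],"grip":0},{"xyz":[2,3,139],"turn":[-0.005,0.004,0.057],"grip":0},{"xyz":[2,3,139],"turn":[-0.005,0.004,0.057],"grip":0}]'

```text
clock: 18.67
tcp_pos: [0.4586, 0.1122, 0.0546]
orientation: [-0.001, 0.876, 0.482, -0.001]
wrist_force: [-2.2, 1.3, 6.0]
finger_gap: 0.0107
grip_force: 24.5
```

```bash
python3 - <<'E'
from h import *
s=env.get_state();print(s['clock'],s['tcp_pos'],s['finger_gap'],s['grip_force'],s['wrist_force'])
v=s['tcp_pos'][:2]-c;print(np.hypot(*v),np.degrees(np.arctan2(v[1],v[0])))
z=s['tcp_pos'][2]
for a in [4,8,12,16,20,24,28,32,36,40,44,48]: print(*rel(H(-122.7+a,.144,z),down(-32.7+a)))
E
```

```text
18.6667 [0.45858772 0.11220817 0.05459982] 0.010729403418846558 24.50536161661148 [-2.18412805  1.29851753  6.04222004]
0.1444305788522655 -122.88170528862166
[ 1 11  0] [-0.002  0.002 -0.063]
[ 2 21  0] [-0.003  0.001 -0.133]
[ 3 30  0] [-0.003  0.001 -0.203]
[ 6 40  0] [-0.003  0.001 -0.273]
[ 9 50  0] [-0.003  0.001 -0.343]
[13 59  0] [-0.003  0.001 -0.413]
[17 68  0] [-0.003  0.001 -0.482]
[22 77  0] [-0.003  0.001 -0.552]
[27 85  0] [-0.003  0.001 -0.622]
[34 93  0] [-0.003  0.001 -0.692]
[ 40 101   0] [-0.003  0.001 -0.762]
[ 47 108   0] [-0.003  0.001 -0.831]
```

Call:
apply_moves --rows '[{"xyz":[1,10,0],"turn":[0,0,-0.063],"grip":0},{"xyz":[2,20,0],"turn":[0,0,-0.133],"grip":0},{"xyz":[3,30,0],"turn":[0,0,-0.203],"grip":0},{"xyz":[6,40,0],"turn":[0,0,-0.273],"grip":0},{"xyz":[9,50,0],"turn":[0,0,-0.343],"grip":0},{"xyz":[13,59,0],"turn":[0,0,-0.413],"grip":0},{"xyz":[17,68,0],"turn":[0,0,-0.482],"grip":0},{"xyz":[22,77,0],"turn":[0,0,-0.552],"grip":0},{"xyz":[27,85,0],"turn":[0,0,-0.622],"grip":0},{"xyz":[34,93,0],"turn":[0,0,-0.692],"grip":0},{"xyz":[40,101,0],"turn":[0,0,-0.762],"grip":0},{"xyz":[47,108,0],"turn":[0,0,-0.831],"grip":0}]'

```text
clock: 19.67
tcp_pos: [0.5765, 0.0936, 0.0546]
orientation: [-0.0, 0.606, 0.796, -0.001]
wrist_force: [-0.4, 1.5, 5.9]
finger_gap: 0.0107
grip_force: 24.8
```

```bash
python3 - <<'E'
from h import *
s=env.get_state();print(s['clock'],s['tcp_pos'],s['finger_gap'],s['grip_force'],s['wrist_force'])
z=s['tcp_pos'][2]
for a in [52,56,60,64,68,72,76,80,84,87,89.5,90]: print(a,*rel(H(-122.8+a,.144,z),down(-32.8+a)))
E
```

```text
19.6667 [0.57648964 0.09362296 0.0546271 ] 0.010734357740814217 24.82103705406189 [-0.41451794  1.54311567  5.88893326]
52 [2 9 0] [-0.001  0.001 -0.066]
56 [ 3 19  0] [-0.001  0.001 -0.136]
60 [ 4 29  0] [-0.001  0.001 -0.205]
64 [ 7 38  0] [-0.001  0.    -0.275]
68 [10 48  0] [-0.001  0.    -0.345]
72 [14 57  0] [-0.001  0.    -0.415]
76 [18 66  0] [-0.001  0.    -0.485]
80 [23 75  0] [-0.001  0.    -0.554]
84 [28 83  0] [-0.001  0.    -0.624]
87 [33 89  0] [-0.001  0.    -0.677]
89.5 [37 94  0] [-0.001  0.    -0.72 ]
90 [38 95  0] [-0.001  0.    -0.729]
```

Call:
apply_moves --rows '[{"xyz":[2,9,0],"turn":[0,0,-0.066],"grip":0},{"xyz":[3,19,0],"turn":[0,0,-0.136],"grip":0},{"xyz":[4,29,0],"turn":[0,0,-0.205],"grip":0},{"xyz":[7,38,0],"turn":[0,0,-0.275],"grip":0},{"xyz":[10,48,0],"turn":[0,0,-0.345],"grip":0},{"xyz":[14,57,0],"turn":[0,0,-0.415],"grip":0},{"xyz":[18,66,0],"turn":[0,0,-0.485],"grip":0},{"xyz":[23,75,0],"turn":[0,0,-0.554],"grip":0},{"xyz":[28,83,0],"turn":[0,0,-0.624],"grip":0},{"xyz":[33,89,0],"turn":[0,0,-0.677],"grip":0},{"xyz":[37,94,0],"turn":[0,0,-0.72],"grip":0},{"xyz":[38,95,0],"turn":[0,0,-0.73],"grip":0}]'

```text
clock: 20.67
tcp_pos: [0.6618, 0.1546, 0.0547]
orientation: [0.003, 0.283, 0.959, -0.001]
wrist_force: [6.9, -4.0, 2.3]
finger_gap: 0.0107
grip_force: 25.1
```

Call:
apply_moves --rows '[{"xyz":[0,0,0],"turn":[0,0,0],"grip":0},{"xyz":[0,0,0],"turn":[0,0,0],"grip":0.5},{"xyz":[0,0,0],"turn":[0,0,0],"grip":0.5},{"xyz":[0,0,0],"turn":[0,0,0],"grip":0.5},{"xyz":[0,0,0],"turn":[0,0,0],"grip":0.5},{"xyz":[0,0,-40],"turn":[0,0,0],"grip":0.6},{"xyz":[0,0,-80],"turn":[0,0,0],"grip":0.6},{"xyz":[0,0,-120],"turn":[0,0,0],"grip":0.6},{"xyz":[0,0,-150],"turn":[0,0,0],"grip":0.6},{"xyz":[20,-60,-150],"turn":[0,0,0.1],"grip":0.6},{"xyz":[30,-100,-150],"turn":[0,0,0.2],"grip":0.6},{"xyz":[30,-140,-150],"turn":[0,0,0.3],"grip":0.6}]'

```text
clock: 21.67
tcp_pos: [0.5658, 0.0695, 0.2031]
orientation: [-0.002, 0.424, 0.905, -0.001]
wrist_force: [0.3, -1.9, -1.0]
finger_gap: 0.0511
grip_force: 0.0
```

```bash
python3 - <<'E'
from h import *
from scipy.optimize import least_squares
np.set_printoptions(suppress=True,precision=4)
s=env.get_state();print(s['clock'],s['tcp_pos'],s['wrist_force'])
d=snap('scene','pics/v7.png');e=snap('top')
A=np.vstack([cloud(d).reshape(-1,3),cloud(e).reshape(-1,3)])
C=np.vstack([d['color'].reshape(-1,3),e['color'].reshape(-1,3)]).astype(int)
bd=A[(np.hypot(*(A[:,:2]-c).T)<.2)&(A[:,2]>.06)&(A[:,2]<.075)]
def res(q):
    v=bd[:,:2]-q[:2];r=np.hypot(*v.T);k=(r>.126)&(r<.185);a=np.arctan2(v[:,1],v[:,0])
    w=(a-q[2]+np.pi/4)%(np.pi/2)-np.pi/4;return np.where(k,r*np.sin(w),0)
q=least_squares(res,(.536,.233,np.radians(57)),loss='soft_l1',f_scale=.004).x;print('axis',q[:2],np.degrees(q[2]))
k=(np.hypot(*(A[:,:2]-c).T)<.11)&(A[:,2]>.12)&(A[:,2]<.16);print('shaft',np.median(A[k],0),k.sum())
L=(A-mid)@np.stack([px,py,pz],1);k=(np.hypot(L[:,0]+.025,L[:,1]-.032)<.042)&(L[:,2]>.034)&(L[:,2]<.05)
print(cv2.minAreaRect((L[k][:,:2]*1000).astype(np.float32)));w=k&(C.min(1)>110);print('white',L[w].mean(0),w.sum())
k=(np.hypot(A[:,0]-.505,A[:,1]+.095)<.06)&(A[:,2]>.128)&(A[:,2]<.145);print('cap',A[k].mean(0))
E
```

```text
21.6667 [0.5658 0.0695 0.2031] [ 0.3343 -1.9066 -1.0389]
axis [0.5436 0.2383] 56.472259908097264
shaft [0.5306 0.3083 0.1486] 228
((-19.05381965637207, 28.224512100219727), (19.63465118408203, 59.76913070678711), 47.01634979248047)
white [-0.0138  0.019   0.0414] 20
cap [ 0.5037 -0.0946  0.1349]
```

View pics/v7.png

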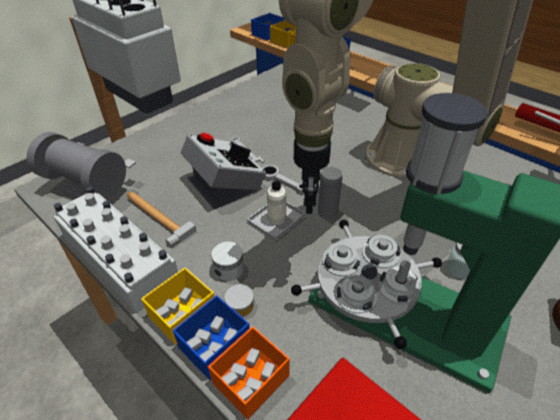

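The high shaft at (405,270) stands beneath the ram at (413,240), all hubs are seated and the bottle stands in the tray. The selector measures about 45–47°, the sixth mark. The arm is clear of everything, so I'll hand in.

```bash
python3 -c "
from workcell import ticket
print(ticket.hand_in())"
```

```text
the job is handed in; nothing more can be done
None
```

The job is handed in at about 22 s on the clock (no verdict was returned): in the last pictures the bottle stands in the drip tray, the high-shaft hub is beneath the ram with all four hubs seated, the selector is at its sixth mark, and the arm is clear of everything.

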